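# Pin the pulley onto the axle in the bench vise

### The arm

A 6-joint arm with a two-finger parallel gripper is mounted at the origin on the work surface. World frame = base frame: x ahead of the robot, y to its left, z up, the work surface at z = 0. Lengths are in m, angles in rad, forces in N, time in s.
With the tool pointing down it reaches from about 0.325 to 0.775 m from the base axis. Payload 5.5 kg.
Tool frame: the origin (TCP) lies between the finger pads; the fingertips stand 8 mm ahead of it and the grasp point (between the pads) lies 11 mm behind it (tcp_to_tips is the distance from the TCP to the fingertips, in m); z points along the fingers, y is the line along which they close (so a half turn about z gives the same grasp; the last joint's range is limited). The gripper opens to 88 mm and grips with 3 to 60 N. Pads are 20 mm wide; open, the fingers measure 115 mm over their backs; the gripper's body (75 mm by 178 mm) begins 61 mm behind the grasp point.
Start: joints at [1.285, 0.091, 1.231, -0, 1.82, -0.057], TCP at [0.136, 0.584, 0.231] pointing down, gripper open.
Joint ranges: [-2.87, 2.87], [-0.86, 2.18], [0.17, 2.46], [-1.51, 4.65], [0.06, 2.69], [-2.65, 2.65]. Speed limits (rad/s): [2.57, 2.57, 3.01, 3.14, 3.14, 3.14].

### API

Orientations are given as a unit quaternion [w, x, y, z].
In Python, from bench import * gives the robot as it stands. Calls block until the motion is done:
- move_to(position, orientation): joint-space move of the TCP to a pose.
- move_l(position, speed=0.15, orientation=None): straight line of the TCP; orientation=None keeps the orientation; speed is the mean speed in m/s.
- movej(angles): joint-space move.
- gripper_open() and close(): open the fingers fully, or close them until they stop; the grip force is fixed at half the most.
- hold(seconds).
- inverse_kinematics(position, orientation): joint angles nearest the present ones, or None.
- state(): the state.
- get_image(name): name is "scene" or "side" or "wrist"; returns a dict with "frame" (420x560x3 uint8, blue, green, red), "depth" (420x560 float32, m along the optical axis (not along the pixel's ray), 0 where there is no reading), "camera_matrix" (3x3 intrinsics, pixels), "view" (4x4, takes a point from world to camera coordinates). Camera axes: x right, y up, looking along -z (the intrinsics and any distortion apply to the point x, -y, -z); pixel columns grow to the right and rows downward; lengths in m; the calibration is good to about 2 mm. The wrist camera is an equidistant fisheye: a pixel r from the principal point sees the ray r / f radians off the axis. A picture is of the moment at which its call begins.
A pose or a line that the arm cannot do raises IKError and nothing moves.
- job_done(): hands the job in, once; it reports no verdict.
The state is a dict: "time": time; "joint_pos": joint angles; "dq": joint speeds; "joint_torque": joint torques, N m; "ee_pos": TCP position; "ee_rot": TCP orientation; "ft_force": force on the tool from outside, world axes, zero at the start; "moment": the same for the moment, N m; "finger_gap": finger opening in m.
Only numpy, scipy, OpenCV 4.12 (cv2) and the standard library are available. Lean on these libraries where they do the work, as an engineer would, in place of code of your own. Each camera call takes 0.05 s, during which the arm holds its last target. There are 200 camera calls.

### The job

The pulley on the axle clamped in the bench vise must not slip off. Take the linch pin, the one with the red tab and the yellow sprung loop, from the wooden rack and push it fully down into the cross hole near the end of the axle, with its loop pointing out past the axle's free end. Then let go and press the loop down over the axle end until it snaps shut below.

Things in the scene. Friction and masses are not known exactly. Their poses are not given: they have to be found in the camera images.
- linch_tab (a point): Centre of the linch pin's red tab: 12 mm thick along y (grasp so), 24 mm along x, 50 mm tall. z up the pin. Underneath: steel head 28 mm across, 16 mm tall, underside 41 mm below here; then the shank, 50 mm long, 16 mm thick, tapering to 6 mm at the tip. Starts upright in a wooden rack, 60 mm high, with 2 loopless pins 95 mm apart. +x: the way the open loop points. 0.2 kg.
- loop_bar (a point): Middle of the cross bar at the far end of the pin's yellow wire loop. The bar runs along y, 65 mm long, 7 mm thick. The loop is hinged on the pin's head, 33 mm straight below the tab's centre; open it is level, with the bar 66 mm from the hinge along the tab's +x; shut, the bar is 66 mm straight below the hinge, just under the pin's tip.
- linch_loop (a joint): Swing of the yellow loop, rad: 0 = open and level, 1.57 = shut, hanging straight down. An over-centre spring holds it open at first. Pressing the cross bar down takes 1 to 2 N; once pressed down 40 mm (past 0.6 rad) it snaps shut by itself.
- axle_hole (a point): Mouth centre of the vertical cross hole (19 mm wide, 3 mm chamfer, 28 mm deep, right through) in the flat top of the axle, 119 mm above the bench. +x: along the axle to its free end, 20 mm from here, free space beyond; z up. Axle end 36 mm wide. Towards -x: brass pulley (64 mm across) from 23 mm, vise jaws (125 mm high) from 70 mm. Fixed. Pin home: tab centre 41 mm above here.
There are look-alikes about, which are no part of the job. Of the things that look like the part that bears linch_tab, the largest one is meant.

How it is judged:
By the outcome, as a careful person would: the job done as asked, in the order asked, and still so for the second after the job is handed in, with the robot touching nothing.
It also fails if it takes over 48 s, if anything falls off the work surface, if the arm or the gripper's body presses on something with over 40 N, if the wrist force passes 120 N, or if a joint passes its speed limit or range.

## Working session

There is one attempt and no reset: what is moved stays moved. The work goes in short steps, each a Python script; the robot and the scene stay as the last script left them, time stands still between calls to the robot, and variables do not carry over. Pictures are saved under pics/ and viewed, on a budget of 10 in all, crops included, one or two more only if the job needs it, and the job is handed in when it is done.

```bash
mkdir -p pics; ls; cat > h.py <<'E'
from bench import *
import numpy as np, cv2
def grab(n):
    im=get_image(n); np.savez('pics/'+n+'.npz',**im); return im
def pts(im):
    """world xyz for each pixel (pinhole cameras)"""
    d=im['depth'];K=im['camera_matrix'];V=im['view']
    v,u=np.mgrid[:d.shape[0],:d.shape[1]]
    c=np.stack([(u-K[0,2])/K[0,0]*d,-(v-K[1,2])/K[1,1]*d,-d,np.ones_like(d)],-1)
    return (c@np.linalg.inv(V).T)[...,:3]
E
python3 - <<'E'
from h import *
for n in ('scene','side'):
    im=grab(n); cv2.imwrite(f'pics/{n}0.png',im['frame']); print(n,im['camera_matrix'].round(1).tolist(),np.linalg.inv(im['view']).round(3).tolist())
print(state())
E
```

```text
pics
scene [[391.4, 0.0, 283.8], [0.0, 391.4, 204.0], [0.0, 0.0, 1.0]] [[-0.317, -0.756, 0.573, 1.111], [0.948, -0.248, 0.197, 0.233], [-0.007, 0.606, 0.796, 0.783], [0.0, 0.0, 0.0, 1.0]]
side [[387.1, 0.0, 283.0], [0.0, 387.1, 209.1], [0.0, 0.0, 1.0]] [[-0.743, 0.374, -0.555, 0.204], [-0.669, -0.409, 0.62, 0.488], [0.005, 0.832, 0.554, 0.528], [0.0, 0.0, 0.0, 1.0]]
{'time': 0.1, 'joint_pos': array([ 1.28529396e+00,  9.17933228e-02,  1.23175925e+00, -6.46419527e-06,
        1.81975490e+00, -5.66964086e-02]), 'dq': array([ 1.38750213e-03, -7.03198974e-05, -6.98020232e-04, -1.00577375e-03,
       -6.42927168e-04,  5.53151685e-04]), 'joint_torque': array([ 1.42600609e-03, -4.47858524e+01, -4.07571101e+01,  6.99197059e-02,
        2.84707878e-02, -1.09023690e-04]), 'ee_pos': array([0.13602404, 0.58413569, 0.22961759]), 'ee_rot': array([-1.42899681e-04,  1.14154335e-01,  9.93462658e-01, -8.45420690e-04]), 'ft_force': array([ 0.36315312, -0.56789045, -0.45411544]), 'moment': array([ 0.04146677,  0.02090477, -0.00763585]), 'finger_gap': 0.08791960157705006}
```

View pics/scene0.png

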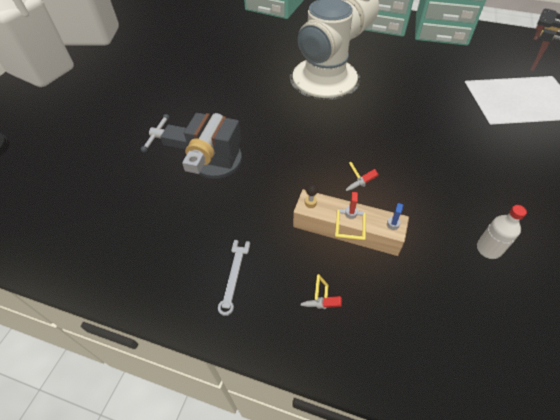

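View pics/side0.png

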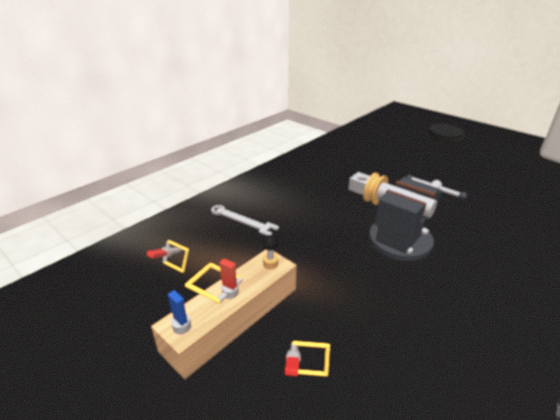

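Scene view: target candidates are the rack pin with red tab (352,205), and lying look-alikes at (365,180) and (325,302); the blue (396,215) and black (311,195) pins are loopless. I choose the one in the rack, (352,205); in the side view it is at (229,275). The axle end is at (195,162) in scene and (360,182) in side.

```bash
cat > m.py <<'E'
import numpy as np,cv2
from h import pts
def blob(im,P,mask,box,tag):
    x0,y0,x1,y1=box; m=np.zeros(mask.shape,bool); m[y0:y1,x0:x1]=mask[y0:y1,x0:x1]; m&=im['depth']>0
    q=P[m]
    if len(q)<3: print(tag,len(q)); return q
    print(tag,len(q),'med',np.median(q,0).round(4),'min',np.percentile(q,3,axis=0).round(4),'max',np.percentile(q,97,axis=0).round(4)); return q
def masks(im):
    b,g,r=[im['frame'][...,i].astype(int) for i in range(3)]
    return (r>130)&(g<80)&(b<80),(r>150)&(g>130)&(b<110),(b>110)&(r<90)
E
python3 - <<'E'
from m import *
B={'scene':dict(red=(340,185,365,220),red2=(355,165,382,190),red3=(318,290,345,312),yel=(330,205,372,242),blue=(385,200,408,232),axle=(180,145,210,175)),
'side':dict(red=(215,255,242,300),red2=(283,345,302,378),red3=(145,245,168,262),yel=(183,258,232,304),blue=(165,285,192,330),axle=(343,168,375,200))}
for n in B:
    im=dict(np.load(f'pics/{n}.npz'));P=pts(im);R,Y,Bl=masks(im)
    for k,b in B[n].items():
        m={'r':R,'y':Y,'b':Bl,'a':np.abs(P[...,2]-.119)<.006}[k[0]]
        q=blob(im,P,m,b,n+' '+k)
    np.save(f'pics/{n}P.npy',P)
a=cv2.imread('pics/scene0.png'); s=cv2.imread('pics/side0.png')
c=lambda i,x,y:cv2.resize(i[y:y+75,x:x+100],(400,300),interpolation=cv2.INTER_CUBIC)
cv2.imwrite('pics/crop1.png',np.vstack([np.hstack([c(a,305,170),c(a,150,115)]),np.hstack([c(s,180,235),c(s,325,150)])]))
E
```

```text
scene red 81 med [0.582  0.207  0.1085] min [0.4661 0.2009 0.0017] max [0.5841 0.2122 0.1284]
scene red2 101 med [0.42   0.2272 0.0385] min [0.3889 0.2116 0.0022] max [0.4326 0.2404 0.0477]
scene red3 165 med [0.7791 0.2187 0.04  ] min [0.7659 0.2031 0.002 ] max [0.7874 0.2341 0.0479]
scene yel 324 med [0.606  0.2122 0.0426] min [0.6042 0.171  0.0138] max [0.6386 0.2614 0.0716]
scene blue 119 med [0.5821 0.3011 0.1198] min [0.4766 0.2961 0.0023] max [0.5847 0.3211 0.1295]
scene axle 296 med [ 0.562  -0.1757  0.12  ] min [ 0.5309 -0.2024  0.1138] max [ 0.5915 -0.155   0.1244]
side red 270 med [0.5663 0.2123 0.1012] min [ 5.574e-01  1.136e-01 -1.000e-04] max [0.6999 0.2148 0.123 ]
side red2 223 med [0.4153 0.2306 0.0406] min [4.036e-01 2.118e-01 1.000e-04] max [0.4414 0.2434 0.0462]
side red3 108 med [0.7711 0.2219 0.0394] min [ 0.7646  0.1939 -0.0009] max [0.8371 0.2358 0.0458]
side yel 238 med [0.6395 0.1985 0.0667] min [ 0.6037  0.14   -0.0015] max [0.7321 0.2493 0.0719]
side blue 389 med [0.5643 0.3063 0.1117] min [0.5581 0.2442 0.0006] max [0.6939 0.3088 0.127 ]
side axle 218 med [ 0.5634 -0.162   0.1183] min [ 0.5267 -0.1928  0.1134] max [ 0.5868 -0.1501  0.1236]
```

View pics/crop1.png

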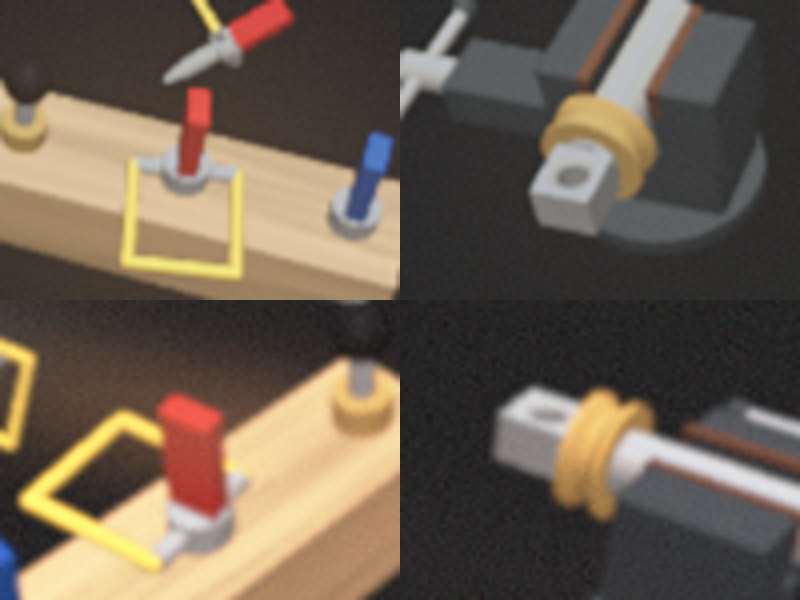

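Crop shows the upright red-tab pin with an open yellow loop in the rack (chosen), and the axle's hole at scene ≈(193.3,159.2), side ≈(362,178.7).

```bash
cat > m2.py <<'E'
import numpy as np
def ray(im,u,v,z):
    K=im['camera_matrix'];C=np.linalg.inv(im['view']);d=C[:3,:3]@np.array([(u-K[0,2])/K[0,0],-(v-K[1,2])/K[1,1],-1]);o=C[:3,3]
    return o+d*(z-o[2])/d[2]
E
python3 - <<'E'
from m import *; from m2 import ray
D={n:dict(np.load(f'pics/{n}.npz')) for n in('scene','side')}
print('hole',ray(D['scene'],193.3,159.2,.119),ray(D['side'],362,178.7,.119))
for n,box in (('scene',(182,145,206,175)),('side',(345,170,372,200))):
    im=D[n];P=np.load(f'pics/{n}P.npy');x0,y0,x1,y1=box
    sub=P[y0:y1,x0:x1].reshape(-1,3); col=im['frame'][y0:y1,x0:x1].reshape(-1,3).astype(int)
    m=(abs(sub[:,2]-.119)<.004)&(col.max(1)-col.min(1)<40); q=sub[m]
    r=cv2.minAreaRect((q[:,:2]*1000).astype(np.float32)); print(n,len(q),r,cv2.boxPoints(r).round(1).tolist())
# corners (crop px /4 + offset): rack bar & pins, axle edges
s=lambda x,y,ox,oy:(ox+x/4,oy+y/4)
for t,(x,y),z in (('bar0',(127,265),.068),('bar1',(240,273),.068),('arm0',(133,162),.068),('arm1',(238,173),.068),('tabtop',(200,92),.126),('head',(187,160),.076),('bluehead',(354,203),.076)):
    print(t,ray(D['scene'],*s(x,y,305,170),z).round(4))
for t,(x,y),z in (('bar0',(125,415-300),.068),('bar1',(25,497-300),.068),('tabtop',(190,408-300),.126)):
    print('side',t,ray(D['side'],*s(x,y,180,235),z).round(4))
for t,(x,y) in dict(fl=(533-400,180),fr=(596-400,193),bl=(558-400,140)).items(): print('axle sc',t,ray(D['scene'],*s(x,y,150,115),.119).round(4))
for t,(x,y) in dict(a=(533-400,387-300),b=(497-400,428-300),c=(560-400,448-300)).items(): print('axle side',t,ray(D['side'],*s(x,y,325,150),.119).round(4))
E
```

```text
hole [ 0.57427478 -0.17492308  0.119     ] [ 0.56738409 -0.17448952  0.119     ]
scene 206 ((569.5530395507812, -184.31109619140625), (46.664710998535156, 48.037078857421875), 5.001461029052734) [[544.2000122070312, -162.39999389648438], [548.4000244140625, -210.3000030517578], [594.9000244140625, -206.1999969482422], [590.7000122070312, -158.3000030517578]]
side 121 ((571.3103637695312, -176.61819458007812), (36.00410842895508, 38.83252716064453), 3.299192428588867) [[552.2000122070312, -158.3000030517578], [554.5, -197.0], [590.4000244140625, -195.0], [588.2000122070312, -156.1999969482422]]
bar0 [0.6439 0.1918 0.068 ]
bar1 [0.6299 0.2506 0.068 ]
arm0 [0.5757 0.1785 0.068 ]
arm1 [0.5647 0.2364 0.068 ]
tabtop [0.5623 0.206  0.126 ]
head [0.5709 0.2075 0.076 ]
bluehead [0.5711 0.3007 0.076 ]
side bar0 [0.642  0.1877 0.068 ]
side bar1 [0.6329 0.248  0.068 ]
side tabtop [0.5713 0.2059 0.126 ]
axle sc fl [ 0.5839 -0.1961  0.119 ]
axle sc fr [ 0.5819 -0.1565  0.119 ]
axle sc bl [ 0.5497 -0.1972  0.119 ]
axle side a [ 0.5909 -0.1961  0.119 ]
axle side b [ 0.5796 -0.1436  0.119 ]
axle side c [ 0.5434 -0.1483  0.119 ]
```

```bash
cat >> h.py <<'E'
def quat(yaw):
    a=yaw/2+np.pi/2; return [0,np.cos(a),np.sin(a),0]
E
python3 - <<'E'
from h import *
for p,y in (([.57,.207,.25],.19),([.57,-.175,.25],.07)):
    print(inverse_kinematics(p,quat(y)))
move_to([.57,.207,.27],quat(.19)); hold(.2)
a=get_image('wrist'); np.savez('pics/wp.npz',**a)
move_to([.57,-.175,.27],quat(.07)); hold(.2)
b=get_image('wrist'); np.savez('pics/wa.npz',**b)
print(state()['time'],a['camera_matrix'],np.linalg.inv(a['view']).round(3))
def up(f): return cv2.resize(f,(560,420))
cv2.imwrite('pics/wp.png',a['frame']);cv2.imwrite('pics/wa.png',b['frame'])
c=np.vstack([a['frame'],b['frame']]); cv2.imwrite('pics/w1.png',cv2.resize(np.hstack([a['frame'],b['frame']]),(800,300),interpolation=cv2.INTER_AREA))
E
```

```text
[ 2.92252470e-01  1.13620493e-01  1.17233340e+00 -4.44089210e-16
  1.85563876e+00 -1.46854386e+00]
[-3.54935539e-01  8.58480540e-02  1.20193495e+00 -4.44089210e-16
  1.85380964e+00 -1.99573187e+00]
4.1 [[325.1922621    0.         274.85668813]
 [  0.         325.1922621  210.09957618]
 [  0.           0.           1.        ]] [[-0.19  -0.949 -0.25   0.502]
 [ 0.982 -0.183 -0.049  0.194]
 [ 0.    -0.255  0.967  0.424]
 [ 0.     0.     0.     1.   ]]
```

View pics/w1.png

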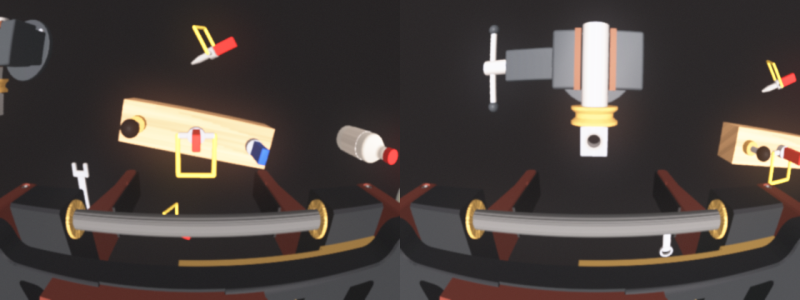

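Left: pin's loop roughly square to the image at (196,140), right: axle end and hole at (594,141) upright. Zoom for pixel measurement.

```bash
python3 - <<'E'
import cv2,numpy as np
a=cv2.imread('pics/wp.png');b=cv2.imread('pics/wa.png')
# crops at 5x, origin a:(235,170) b:(235,170), 80x... px
c=lambda i,x,y:cv2.resize(i[y:y+100,x:x+66],(396,600),interpolation=cv2.INTER_CUBIC)
cv2.imwrite('pics/w2.png',np.hstack([c(a,242,155),c(b,240,140)]))
E
```

```text
(no output)
```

View pics/w2.png

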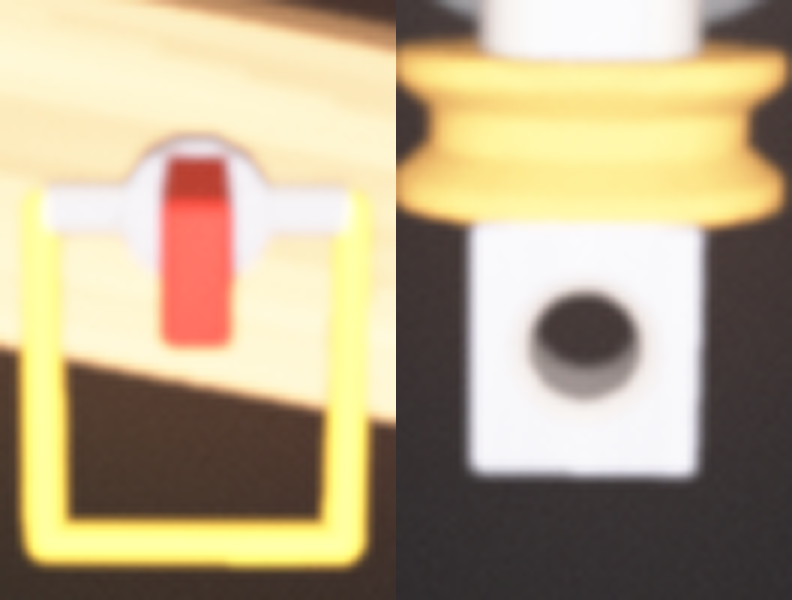

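```bash
cat >> m2.py <<'E'
def fray(im,u,v,z):
    K=im['camera_matrix'];C=np.linalg.inv(im['view']);x,y=u-K[0,2],v-K[1,2];r=np.hypot(x,y);t=r/K[0,0]
    d=C[:3,:3]@np.array([x/r*np.sin(t),-y/r*np.sin(t),-np.cos(t)]);o=C[:3,3]
    return o+d*(z-o[2])/d[2]
E
python3 - <<'E'
from m2 import *
a=dict(np.load('pics/wp.npz'));b=dict(np.load('pics/wa.npz'))
f=lambda im,ox,oy,X,Y,z:fray(im,ox+(X+.5)/6-.5,oy+(Y+.5)/6-.5,z)[:2]
A=lambda X,Y,z:f(a,242,155,X,Y,z); Bb=lambda X,Y,z:f(b,240,140,X-396,Y,z)
ang=lambda d:np.degrees(np.arctan2(d[1],d[0])).round(2)
tt=A(197.5,272,.126);l=A(25,543,.068);r=A(368,544,.068);m=(l+r)/2;l2=A(43,209,.068);r2=A(350,209,.068)
print('tabtop',tt,'bar',m,np.linalg.norm(r-l),'hinge',(l2+r2)/2)
print('yaw: bar',ang(r-l)-90,'arms',ang(r2-l2)-90,'left',ang(A(42,500,.068)-A(42,240,.068)),'right',ang(A(347,500,.068)-A(351,240,.068)),'hinge-bar',ang(m-(l2+r2)/2),np.linalg.norm(m-(l2+r2)/2))
h=Bb(585,345,.119);e1=Bb(470,473,.119);e2=Bb(698,475,.119);s1=Bb(470,228,.119);s2=Bb(704,228,.119)
print('hole',h,'end',(e1+e2)/2,np.linalg.norm(e2-e1),'holedia',np.linalg.norm(Bb(531,345,.119)-Bb(639,345,.119)))
print('yaw: end',ang(e2-e1)-90,'sides',ang(e1-s1),ang(e2-s2),'hole-end',np.linalg.norm((e1+e2)/2-h))
E
```

```text
tabtop [0.56972103 0.20711367] bar [0.63630652 0.21971036] 0.06709752619243671 hinge [0.57103365 0.20712322]
yaw: bar 10.760000000000005 arms 10.930000000000007 left 9.7 right 11.26 hinge-bar 10.91 0.06647544077501338
hole [ 0.56937681 -0.17775174] end [ 0.59086546 -0.176447  ] 0.037200596069419625 holedia 0.01730649982640943
yaw: end 3.5900000000000034 sides 3.17 3.38 hole-end 0.021528226728012433
```

Heights/sizes agree (bar 67 mm, arm 66.5 mm, axle 37 mm wide, hole‑end 21 mm). Grasp.

```bash
python3 - <<'E'
from h import *
q=quat(np.radians(10.9))
move_to([.5704,.2071,.17],q); move_l([.5704,.2071,.090],.12); close()
s=state(); print(s['finger_gap'],s['ee_pos'],s['ft_force'])
move_l([.5704,.2071,.22],.15); s=state(); print(s['finger_gap'],s['ft_force'],s['time'])
move_to([.570,-.1776,.235],quat(np.radians(3.4))); hold(.3)
s=state(); print(s['finger_gap'],s['ee_pos'],s['ft_force'],s['time'])
a=get_image('wrist');np.savez('pics/wc.npz',**a);b=get_image('side');np.savez('pics/sc.npz',**b);c=get_image('scene')
cr=lambda i,x,y:cv2.resize(i[y:y+150,x:x+133],(266,300),interpolation=cv2.INTER_CUBIC)
cv2.imwrite('pics/c1.png',np.hstack([cr(a['frame'],208,120),cr(b['frame'],300,80),cr(c['frame'],130,60)]))
E
```

```text
0.011798933031891577 [0.57039768 0.20710619 0.08997939] [ 0.63639181 -0.34124281 -0.33744954]
0.01196953714882708 [ 0.8109795   0.38488841 -3.11098073] 8.55
0.011828105831732482 [ 0.57023478 -0.17683446  0.23498991] [-0.31410556  0.05654317 -1.8243702 ] 10.2833
```

View pics/c1.png

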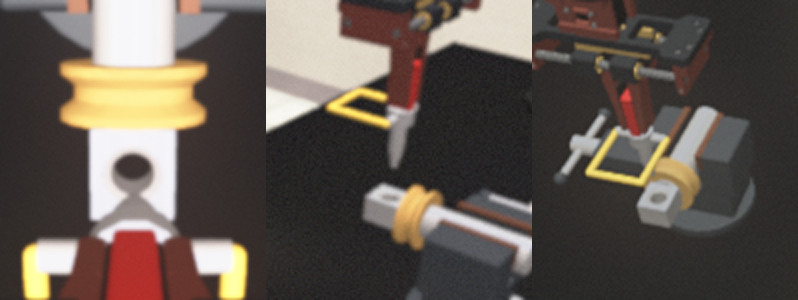

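Pin held upright, loop pointing out past the free end; tip (134,200) lined up laterally with the hole (132,168). Insert in steps with force checks.

```bash
python3 - <<'E'
from h import *
for z in (.205,.19,.18,.17,.162,.155,.151,.149):
    move_l([.570,-.1776,z],.06); s=state(); print(z,s['ee_pos'].round(4),s['ft_force'].round(1),round(s['finger_gap'],4),s['time'])
    if abs(s['ft_force']).max()>25: break
b=get_image('side');np.savez('pics/s2.npz',**b);c=get_image('scene')
cr=lambda i,x,y:cv2.resize(i[y:y+100,x:x+133],(399,300),interpolation=cv2.INTER_CUBIC)
cv2.imwrite('pics/c2.png',np.hstack([cr(b['frame'],290,110),cr(c['frame'],130,90)]))
E
```

```text
0.205 [ 0.5699 -0.1776  0.2049] [ 0.8  0.5 -2.3] 0.0118 11.0833
0.19 [ 0.5697 -0.1775  0.1892] [-0.3  0.2 -1.9] 0.0124 11.4833
0.18 [ 0.5697 -0.1775  0.1792] [ 0.3 -0.7 -2.8] 0.0121 11.8
0.17 [ 0.5697 -0.1775  0.1692] [ 0.6  0.2 -1.8] 0.0119 12.1167
0.162 [ 0.5697 -0.1775  0.1612] [ 0.3 -1.3 -2.4] 0.0117 12.4
0.155 [ 0.5697 -0.1775  0.1543] [ 0.6  0.8 -1.8] 0.0119 12.6667
0.151 [ 0.5699 -0.1775  0.1506] [ 0.7  0.  -2.6] 0.0117 12.9167
0.149 [ 0.57   -0.1776  0.149 ] [ 0.2  0.4 -1.6] 0.0121 13.1667
```

View pics/c2.png

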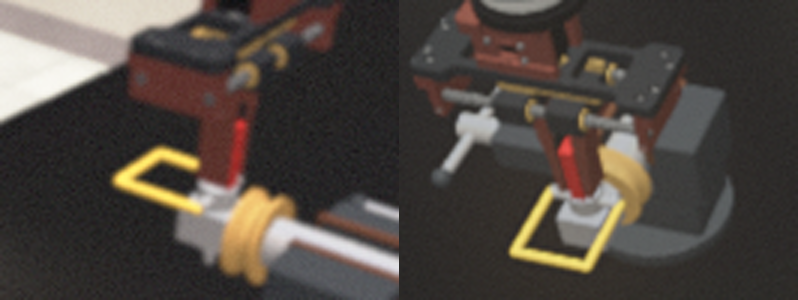

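The pin is through the hole, with its tip visible below at (208,258). There is no seating force yet, so I push until contact, release, back off and check.

```bash
python3 - <<'E'
from h import *
z=.149
while z>.144:
    z-=.0007; move_l([.570,-.1776,z],.03); s=state(); f=s['ft_force'][2]; print(round(z,4),s['ee_pos'][2].round(4),f.round(1))
    if f>10: break
gripper_open(); move_l([.570,-.1776,.225],.15); s=state(); print(s['time'],s['ft_force'])
a=get_image('wrist');np.savez('pics/wd.npz',**a);b=get_image('side');np.savez('pics/s3.npz',**b);c=get_image('scene');np.savez('pics/c3.npz',**c)
cr=lambda i,x,y:cv2.resize(i[y:y+75,x:x+66],(264,300),interpolation=cv2.INTER_CUBIC)
cv2.imwrite('pics/d1.png',np.hstack([cv2.resize(a['frame'][150:300,208:340],(264,300)),cr(b['frame'],325,140),cr(c['frame'],160,110)]))
E
```

```text
0.1483 0.149 2.2
0.1476 0.149 4.9
0.1469 0.149 6.6
0.1462 0.1489 10.1
16.1667 [ 0.46071368  0.75580951 -0.06283657]
```

View pics/d1.png

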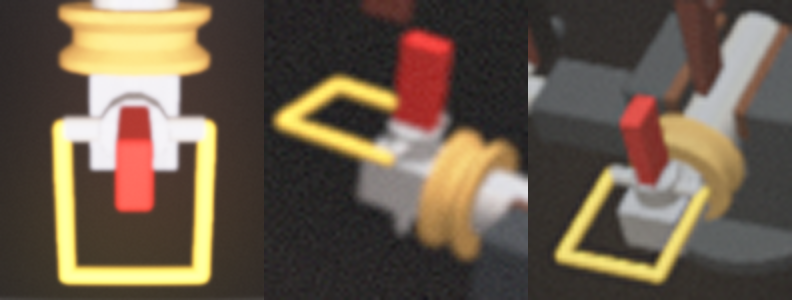

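Pin stopped solidly at 41 mm above the mouth (TCP 0.149), stands upright, loop open towards +x, gripper clear. Now I press the bar with closed fingers, watching force.

```bash
python3 - <<'E'
from h import *
y=np.radians(3.4); r=.062; x,yy=.570+r*np.cos(y),-.1776+r*np.sin(y)
close(); move_l([x,yy,.225],.15); move_l([x,yy,.145],.15)
for z in (.137,.130,.123,.116,.109,.102,.097,.093,.090):
    move_l([x,yy,z],.08); s=state(); print(z,s['ee_pos'].round(4),s['ft_force'].round(1),s['time'])
    if abs(s['ft_force']).max()>15: break
hold(.2); move_l([x,yy,.225],.15); s=state(); print(s['time'],s['ft_force'])
move_l([.45,yy,.30],.2)
b=get_image('side');c=get_image('scene');a=get_image('wrist')
cr=lambda i,x,y:cv2.resize(i[y:y+75,x:x+66],(264,300),interpolation=cv2.INTER_CUBIC)
cv2.imwrite('pics/e1.png',np.hstack([cv2.resize(a['frame'][150:300,208:340],(264,300)),cr(b['frame'],325,140),cr(c['frame'],160,110)]))
E
```

```text
0.137 [ 0.632  -0.174   0.1373] [-0.9  0.  -0.2] 19.1583
0.13 [ 0.6319 -0.1738  0.1295] [0.3 0.3 0.5] 19.4083
0.123 [ 0.6317 -0.1738  0.1221] [0.8 1.  0.6] 19.6583
0.116 [ 0.6316 -0.1738  0.115 ] [ 0.7 -0.4  0.1] 19.9083
0.109 [ 0.6315 -0.1738  0.108 ] [-0.2  0.1 -0.2] 20.1583
0.102 [ 0.6316 -0.1738  0.1011] [ 0.4  0.1 -0.6] 20.4083
0.097 [ 0.6317 -0.1738  0.0963] [0.8 0.8 0.4] 20.6583
0.093 [ 0.6317 -0.1739  0.0926] [0.1 0.4 0.6] 20.9083
0.09 [ 0.6318 -0.1739  0.0897] [ 0.3 -0.1 -0.6] 21.1583
22.4083 [ 1.02184428  0.06964796 -0.93860474]
```

View pics/e1.png

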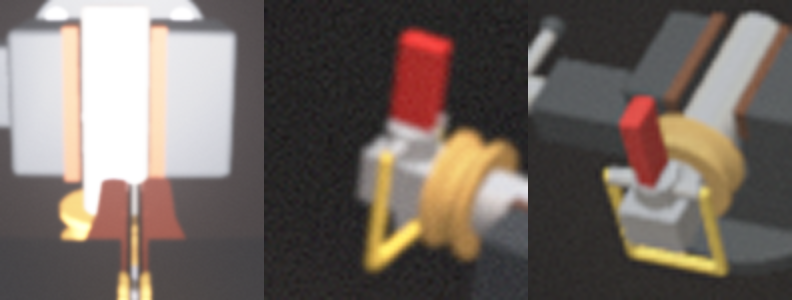

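Side and scene views show the loop hanging parallel to the pin's axis under the axle, and the tab still seated. One numeric check of the bar, then hand in.

```bash
python3 - <<'E'
from h import *; from m import *; from m2 import ray
c=get_image('scene');b=get_image('side')
print('bar at z=.061:',ray(c,196.7,174.7,.061),ray(b,325+130/4,140+245/4,.061))
for im,box in((c,(178,170,214,182)),(b,(350,192,366,210))):
    P=pts(im);q=blob(im,P,masks(im)[1]&(P[...,2]>.03),box,'bar')
for im,box in((c,(180,130,200,160)),(b,(350,140,380,175))): blob(im,pts(im),masks(im)[0]&(pts(im)[...,2]>.1),box,'tab')
job_done(); print(state()['time'])
E
```

```text
bar at z=.061: [ 0.57235889 -0.17887745  0.061     ] [ 0.56982892 -0.17233791  0.061     ]
bar 46 med [ 0.573  -0.1558  0.0661] min [ 0.5698 -0.2068  0.0615] max [ 0.5769 -0.1468  0.0883]
bar 85 med [ 0.5667 -0.1478  0.0729] min [ 0.5417 -0.1941  0.0616] max [ 0.5716 -0.1443  0.1054]
tab 99 med [ 0.5828 -0.1753  0.1714] min [ 0.5616 -0.1831  0.1412] max [ 0.5847 -0.172   0.1871]
tab 239 med [ 0.5682 -0.172   0.1662] min [ 0.5576 -0.1785  0.1419] max [ 0.5801 -0.1693  0.1852]
the job is handed in; nothing more can be done
the job is handed in; nothing more can be done
```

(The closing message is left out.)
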